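Fit the heat sink in the amplifier drawer and hold the service flap at its index

ROBOT

A 6-joint arm with a two-finger parallel gripper is mounted at the origin on the work surface. World frame = base frame: x ahead of the robot, y to its left, z up, the work surface at z = 0. Lengths are in mm, angles in degrees, forces in N, time in s.
With the tool pointing down it reaches from about 275 to 875 mm from the base axis. Payload 12.5 kg.
Tool frame: the origin (TCP) lies at the very end of the fingers, on their centre line; the grasp point (between the pads) lies behind it (robot.hold_point_z is the z of the grasp point in the tool frame, in mm); z points along the fingers, y is the line along which they close (so a half turn about z gives the same grasp; the last joint's range is limited). The gripper opens to 85 mm and grips with 20 to 120 N. Pads are 22 mm wide; open, the fingers measure 114 mm over their backs; the gripper's body (76 mm by 85 mm) begins 54 mm behind the grasp point. The pads swing forward as they close: fully open they stand 13 mm farther back than shut.
Start: joints at [67.116, 20.094, 94.641, -0, 65.266, -4.847], TCP at [170.263, 522.968, 231.29] pointing down, gripper open.
Joint ranges: [-157.81, 157.81], [-45, 120.19], [0.68, 151.7], [-89.99, 269.99], [4.06, 180], [-164.3, 164.3]. Speed limits (degrees/s): [127.2, 127.2, 159.86, 180, 180, 180].

INTERFACE

Orientations are given as a 3x3 rotation matrix whose columns are the frame's x, y, z axes.
In Python, from station import robot gives the robot as it stands. The module is installed in compiled form; this text tells all that it offers.
- The arm moves only by the tool move_arm, never from a script. Its argument "moves" is a list of rows, each an object with "slide": the shift along the tool's x, y, z in units of 60 mm (1.0 is 60 mm), a list of three; "twist": the turn, a rotation vector about the tool's x, y, z in rad, a list of three; "grip": the opening, from -1 (shut) to 1 (fully open). In form: [{"slide": [dx, dy, dz], "twist": [ax, ay, az], "grip": grip}, ...]. A call has 1 to 8 rows; each row is the pose to reach, as a shift and turn from the pose commanded when the call began, along the tool's axes at that moment; what a row does not reach only later rows make up. A row lasts 1/8 s, in which the tool goes at most 62.5 mm and 10.7 degrees, less where a joint would pass 70% of its speed; a pose out of reach is approached as far as the arm can. A call with a gripper value outside its range is refused whole. The fingers move at their own pace and stop on an object; "newtons" is the grip in N (left out, the last holds). Time passes only in rows, so rows that repeat a pose let the fingers close. It gives the time, the measured TCP pose, the force, the opening and the grip force at its end, in the units of the state.
- robot.get_state(): the state, without advancing time (a new reading comes with each control period).
- robot.read_camera(name): name is "scene" or "top" or "wrist"; returns the picture (480x640x3 uint8, red, green, blue); there is no depth.
- robot.camera_model(name): a dict with "K" (3x3 intrinsics, pixels), "dist" ([k1, k2, p1, p2, k3] as OpenCV has them; the pictures are not rectified), "position" and "orientation" of the camera in the world. Camera axes: x right, y up, looking along -z (the intrinsics and any distortion apply to the point x, -y, -z); pixel columns grow to the right and rows downward; lengths in mm; the calibration is good to about 2 mm. A picture is of the moment at which its call begins: read the wrist's pose just before it. camera_model takes no time and is no camera call; for the wrist camera it gives the pose at the moment of the call.
- robot.close_job(): hands the job in; it is judged then, once.
The state is a dict: "time_s": time; "joint_pos": joint angles; "qvel": joint speeds; "effort": joint torques, N m; "ee_pos": TCP position; "orientation": TCP orientation; "ft_force": force on the tool from outside, world axes, zero at the start; "moment": the same for the moment, N m; "grip_width": opening from 0.0 (shut) to 1.0 (fully open); "gripper_force": force on a finger pad.
Only numpy, scipy, OpenCV 4.12 (cv2) and the standard library are available. Lean on these libraries where they do the work, as an engineer would, in place of code of your own. Each camera call takes 0.05 s, during which the arm holds its last target. There are 200 camera calls.

TASK

Set the copper heat sink, fins up, on the bare aluminium plate in the open amplifier drawer, let go of it and push the drawer fully shut. Then lift the flap on top of the oak cabinet until it lines up with the steel index arm on the brass quadrant, and finish still holding it there with the gripper so that I can reach in and screw the heat sink down; nothing else keeps the flap up. Do not shift the index arm or the other parts on the bench.

Things in the scene. Friction and masses are not known exactly. Their poses are not given: they have to be found in the camera images.
- heat_sink: copper heat sink, loose on the bench: base plate 56 (x) x 44 (y) x 6 mm with six thin upright fins running along x, 40 mm high in all; the two outer fins make flat sides 44 mm apart. About 0.3 kg. Origin at the centre of its underside, z up through the fins
- cabinet: fixed oak amplifier cabinet, 240 (x) x 250 (y) x 110 mm high. Origin at the centre of its underside; -x is the front, where the drawer comes out; +y is the side with the flap's hinge; a small steel latch, drawn back and not used, sits on the outside of the +y wall
- drawer (a joint): oak drawer in the cabinet's front: 0 = fully shut, against its stop (panel's inner face on the cabinet's front face); grows in metres as it slides out along the cabinet's -x; starts 0.13 to 0.155 open. 1.5 N of friction plus light damping; stays where left. Its side walls reach 68 mm above the bench, inside width 204 mm
- drawer_front (a point): point on the outer face of the drawer's front panel, middle of its width, 76 mm above the bench; axes as the cabinet's. Panel 244 mm wide, 12 mm thick, top edge 86 mm above the bench. A steel cup pull below the point, 72 mm wide, 22 to 44 mm above the bench, stands out 14 mm
- mount (a point): centre of the top face of the bare aluminium mounting plate on the drawer floor, 21 mm above the bench; plate 100 (x) x 150 (y) x 3 mm; axes as the cabinet's. It lies 62 mm behind the front panel's inner face, so with the drawer open it is clear of the cabinet. A transformer and capacitors stand in the drawer's rear, from 34 mm behind the plate's rear edge
- flap (a joint): hinged oak flap in the cabinet's top: 0 = shut and level with the top, grows in radians as its free edge (the -y edge) rises; hinge line along the cabinet's x near its +y side. Board 158 (x) x 215 (y) x 10 mm, with the tongue about 0.3 kg; it falls shut when let go; turns freely to 1.8
- tongue (a point): grip point in the middle of the flap's chrome tongue handle, a flat bar 24 mm wide (x) x 10 mm thick (z) that juts 48 mm out from the flap's free edge, beyond the cabinet's -y wall; the point is 28 mm from the flap's edge and, shut, 105 mm above the bench. Axes as the cabinet's with the flap shut, and turning with the flap
- flap_hinge (a point): point on the flap's hinge line, straight across from the tongue, in the plane of the flap's top face (110 mm above the bench); the tongue's grip point is 244 mm from it along the flap's own -y and 5 mm under it. Axes turn with the flap
- index (a joint): steel index arm of the quadrant, pivoted on the flap's hinge line behind the flap's +x edge and clamped by a wing nut; its value is the angle of the arm in radians, counted like the flap's (0 level, growing upward), so the flap is right when flap equals it. Set between 0.55 and 0.95; a knock would shift it
- index_tip (a point): outer end of the index arm, 124 mm from the hinge line along the arm's own -y; arm 7 mm wide, 3 mm thick, in front of a brass quarter ring of 117 mm outer radius that stands upright on the cabinet's top with its face to +x. Axes turn with the arm, its own -y points out along the arm
- bow_handle: chrome bow-shaped cabinet handle lying flat on the bench, 106 x 35 x 10 mm; leave alone. Origin at the underside near its middle
- tube_base: green bakelite tube base, pins up, 36 mm across, 36 mm high; leave alone. Origin at the centre of its underside
- magazine: steel record magazine segment, a curved comb of upright dividers about 160 x 90 x 64 mm; leave alone. Origin at the underside near its middle
Not all that is in view belongs to the job. Of the things that look like the heat_sink, the larger one is meant.

How it is judged (in metres and radians):
On the way, in this order (a step that is already met when the one before it is completed fails the run):
1. the heat sink stands flat, fins up, on the aluminium plate in the open drawer, let go (x of heat_sink in the frame of mount between -0.03 and 0.03 m and y of heat_sink in the frame of mount between -0.06 and 0.06 m and z of heat_sink in the frame of mount between -0.002 and 0.005 m and angle between heat_sink's own z axis and vertical below 0.08 rad and value of joint drawer above 0.08 m and contact force between the fingers and heat_sink below 0.1 N), for 0.2 s.
2. the drawer is fully shut with the heat sink on its plate (x of heat_sink in the frame of mount between -0.03 and 0.03 m and y of heat_sink in the frame of mount between -0.06 and 0.06 m and z of heat_sink in the frame of mount between -0.002 and 0.005 m and angle between heat_sink's own z axis and vertical below 0.08 rad and value of joint drawer below 0.006 m), for 0.2 s.
At the end, for the whole second after the job is handed in: The heat sink stands flat, fins up, on the plate (its centre within 30 mm front to back and 60 mm sideways of the plate's), the drawer is shut to within 6 mm, and the flap is held by the fingers, at rest, within 0.08 rad (4.5 degrees) of the index arm (all of step 2 and angle between the y axis of tongue and the y axis of index_tip, either way round below 0.08 rad and contact force between the fingers and flap above 0.3 N and velocity of joint flap between -0.1 and 0.1 rad/s); the arm keeps its last pose, push and grip.
It fails at once if the index arm is shifted by more than 10 mm at its tip (distance of index_tip from where it was at the start of the episode above 0.01 m).
It fails at once if the bow handle is shifted by more than 25 mm (distance of bow_handle from where it was at the start of the episode above 0.025 m).
It fails at once if the tube base is shifted by more than 25 mm (distance of tube_base from where it was at the start of the episode above 0.025 m).
It fails at once if the record magazine segment is shifted by more than 25 mm (distance of magazine from where it was at the start of the episode above 0.025 m).
It also fails if it takes over 64 s, if anything falls off the work surface, if the arm or the gripper's body presses on something with over 40 N, if the wrist force passes 120 N, or if a joint passes its speed limit or range.

## Working session

There is one attempt and no reset: what is moved stays moved. The work goes in short steps, Python scripts to look and compute and a tool call to move; the robot and the scene stay as the last step left them, time stands still between calls to the robot, and variables do not carry over. Pictures are saved under pics/ and viewed, at most 10 in all, crops included, and the job is handed in when it is done.

Besides the shell and the picture viewer there is one more tool, called after "Emit:" by a JSON object that holds its "name" and its "arguments", one argument or row to a line. move_arm: Moves the arm, as the interface text tells. Its arguments: {"type":"object","properties":{"moves":{"type":"array","items":{"type":"object","properties":{"slide":{"type":"array","items":{"type":"number"}},"twist":{"type":"array","items":{"type":"number"}},"grip":{"type":"number"}}}},"newtons":{"type":"number"}},"required":["moves"]}

```bash
mkdir -p pics
python3 - <<'E'
from station import robot
import cv2,numpy as np
np.set_printoptions(precision=4,suppress=True)
for n in("scene","top"):
    cv2.imwrite(f"pics/{n}0.png",robot.read_camera(n)[:,:,::-1])
    m=robot.camera_model(n);print(n,m)
s=robot.get_state();print(s,robot.hold_point_z)
E
```

```text
scene {'K': array([[495.3838,   0.    , 314.5083],
       [  0.    , 495.3838, 238.4325],
       [  0.    ,   0.    ,   1.    ]]), 'dist': array([0.0003, 0.    , 0.    , 0.    , 0.    ]), 'position': array([1168.4432,  739.1154,  865.4341]), 'orientation': array([[-0.7927, -0.3747,  0.4809],
       [ 0.6097, -0.4927,  0.6209],
       [ 0.0043,  0.7854,  0.619 ]])}
top {'K': array([[560.1044,   0.    , 318.8325],
       [  0.    , 560.1044, 245.1196],
       [  0.    ,   0.    ,   1.    ]]), 'dist': array([-0.0996,  0.    ,  0.    ,  0.    ,  0.    ]), 'position': array([ 391.3081,  -11.7041, 1201.0369]), 'orientation': array([[ 0.0025,  0.9851, -0.172 ],
       [-1.    ,  0.0028,  0.0012],
       [ 0.0016,  0.172 ,  0.9851]])}
{'time_s': 0.1, 'joint_pos': array([67.1157, 20.1214, 94.6724, -0.    , 65.2653, -4.8494]), 'qvel': array([-0.0169, -0.059 , -0.1497,  0.0404, -0.0454, -0.042 ]), 'effort': array([  0.0003, -50.6837, -29.1874,  -0.0001,   0.0027,   0.    ]), 'ee_pos': array([170.1608, 522.7113, 230.8168]), 'orientation': array([[-0.9509,  0.3096, -0.0004],
       [ 0.3096,  0.9509, -0.0009],
       [ 0.0001, -0.001 , -1.    ]]), 'ft_force': array([-0.5553, -0.4195, -0.0192]), 'moment': array([-0.0057,  0.021 , -0.0141]), 'gripper_force': 0.0, 'grip_width': 0.9995898345121342} -18.700000000000003
```

View pics/scene0.png

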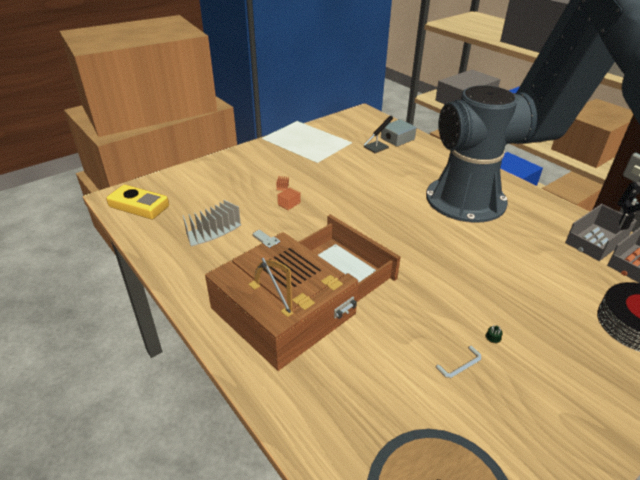

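View pics/top0.png

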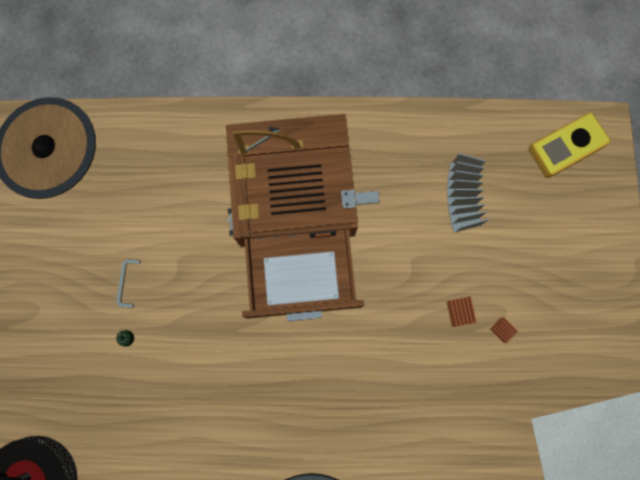

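The scene view shows the cabinet (open drawer towards the robot, index arm at about (275,280)). In the top view, the larger heat sink is at (462,311), the plate at (302,278) and the tongue at (368,198). Next I'll zoom in for exact pixels.

Run:
```python
import cv2,numpy as np
t=cv2.imread("pics/top0.png");s=cv2.imread("pics/scene0.png")
a=cv2.resize(t[105:325,215:390],None,fx=2.7,fy=2.7,interpolation=cv2.INTER_CUBIC)
b=cv2.resize(t[285:350,435:525],None,fx=3.5,fy=3.5,interpolation=cv2.INTER_CUBIC)
o=np.zeros((600,800,3),np.uint8);o[:a.shape[0],:a.shape[1]]=a[:600];o[:b.shape[0],480:480+b.shape[1]]=b
cv2.imwrite("pics/c1.png",o)
cv2.imwrite("pics/c2.png",cv2.resize(s[210:365,205:405],None,fx=3.8,fy=3.8,interpolation=cv2.INTER_CUBIC))
```

```text
(no output)
```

View pics/c1.png

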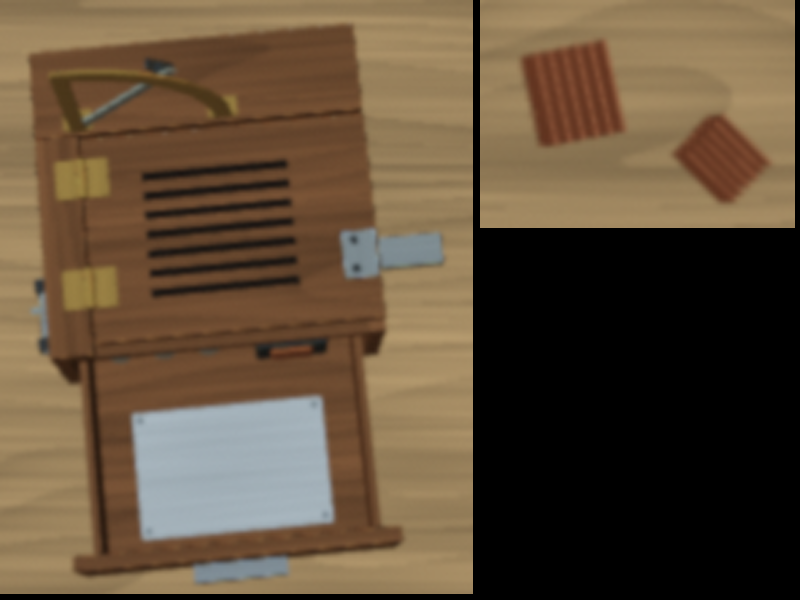

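View pics/c2.png

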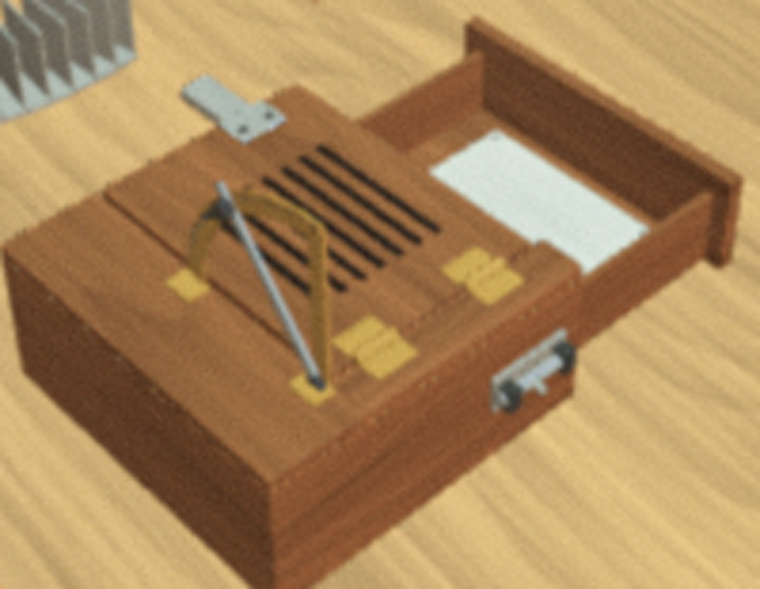

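```bash
cat > h.py <<'E'
from station import robot
import cv2,numpy as np
np.set_printoptions(precision=3,suppress=True)
def ray(cam,px):
    m=robot.camera_model(cam) if isinstance(cam,str) else cam
    u=cv2.undistortPoints(np.array(px,float).reshape(-1,1,2),m["K"],m["dist"])[:,0]
    d=np.c_[u[:,0],-u[:,1],-np.ones(len(u))]@np.array(m["orientation"]).T
    return np.array(m["position"]),d/np.linalg.norm(d,axis=1)[:,None]
def onz(cam,px,z):
    c,d=ray(cam,px);return c+d*((z-c[2])/d[:,2])[:,None]
def tri(a,pa,b,pb):
    c1,d1=ray(a,[pa]);c2,d2=ray(b,[pb]);A=np.c_[d1[0],-d2[0]]
    t=np.linalg.lstsq(A,c2-c1,rcond=None)[0];p=c1+t[0]*d1[0];q=c2+t[1]*d2[0]
    return (p+q)/2,np.linalg.norm(p-q)
E
python3 - <<'E'
from h import *
T=lambda l:np.array(l)/2.7+[215,105]
S=lambda l:np.array(l)/3.8+[205,210]
H=lambda l:np.array(l)/3.5+[435,285]
for n,p,z in(("plate",T([(132,412),(322,396),(333,522),(142,540)]),21),("tongue",T([(380,236),(441,234),(443,264),(382,268)]),110),
 ("cab",T([(30,54),(352,25),(384,322),(50,360)]),110),("sink",H([(40,57),(124,40),(144,130),(62,146)]),40),("small",H([(193,154),(236,113),(290,162),(248,204)]),28)):
    P=onz("top",p,z);e=np.roll(P,-1,0)-P
    print(n,P[:,:2].tolist(),"c",P.mean(0),"len",np.linalg.norm(e,axis=1),"ang",np.degrees(np.arctan2(e[:,1],e[:,0])))
P=onz("scene",S([(495,130),(650,228)]),21);print("plate scene",P)
P=onz("scene",S([(182,92),(209,73),(284,118),(243,142),(5,248),(270,480),(582,270)]),110);print("scene tongue,cab corners",P)
print(tri("top",T([(172,69)])[0],"scene",S([(221,185)])[0]),tri("top",T([(80,124)])[0],"scene",S([(318,384)])[0]))
E
```

```text
plate [[569.9930368655791, 103.96007792026381], [583.226733258308, -46.08792988375572], [483.6723240816455, -54.47937341987878], [469.1673999017635, 94.32524598924822]] c [526.515  24.43   21.   ] len [150.63   99.907 149.51  101.285] ang [ -84.96  -175.182   95.567    5.459]
tongue [[689.72457472681, -87.05033003067554], [691.4807139462748, -132.65703957351943], [668.4194925563384, -133.74326799478638], [665.1642532966466, -88.29433635858018]] c [ 678.697 -110.436  110.   ] len [45.641 23.087 45.565 24.592] ang [ -87.795 -177.303   94.097    2.9  ]
cab [[833.606870029382, 179.52559667119212], [857.4485461673455, -67.35646461524715], [624.1758214653444, -89.37122924057826], [594.9842413182251, 156.4286476684134]] c [727.554  44.807 110.   ] len [248.031 234.309 247.527 239.738] ang [ -84.484 -174.609   96.773    5.529]
sink [[476.06932896861133, -279.00398723829676], [486.08890661669784, -330.06701358776667], [432.60578402650634, -340.08808387028654], [423.4240564317504, -290.5160993205757]] c [ 454.547 -309.919   40.   ] len [52.037 54.414 50.415 53.889] ang [ -78.898 -169.388  100.493   12.335]
small [[418.5508129081585, -372.81176969641535], [442.87532414086394, -400.24323412146737], [413.3180069439839, -432.15973265629503], [388.5701930355349, -405.20520079314787]] c [ 415.829 -402.605   28.   ] len [36.663 43.501 36.592 44.138] ang [ -48.435 -132.802  132.556   47.215]
plate scene [[483.029 -53.692  21.   ]
 [466.788  90.179  21.   ]]
scene tongue,cab corners [[ 693.25  -124.863  110.   ]
 [ 668.052 -131.564  110.   ]
 [ 655.572  -61.884  110.   ]
 [ 690.033  -57.449  110.   ]
 [ 856.7    -59.822  110.   ]
 [ 831.627  182.325  110.   ]
 [ 597.634  161.388  110.   ]]
(array([781.555,  64.605, 205.59 ]), np.float64(4.791112192625617)) (array([774.805, 140.803, 110.946]), np.float64(4.8861389086928355))
```

Cross-checks:
- **Cabinet:** the yaw comes out at about 5.2°.
- **Mount:** (526,24), with the drawer about 0.142 m open.
- **Tongue:** about (678,-113). The implied flap edge at -125 mm matches the wall.
- **Index:** about 0.89 rad.
- **Sink:** about (455,-313) with 11° yaw, after correcting for the side face being visible.

I'm moving above the sink now.

Emit:
{"name": "move_arm", "arguments": {
  "moves": [
    {"slide": [-8.83, -11.78, 0.85], "twist": [0, 0, 2.635], "grip": 1},
    {"slide": [-8.83, -11.78, 0.85], "twist": [0, 0, 2.635], "grip": 1},
    {"slide": [-8.83, -11.78, 0.85], "twist": [0, 0, 2.635], "grip": 1},
    {"slide": [-8.83, -11.78, 0.85], "twist": [0, 0, 2.635], "grip": 1},
    {"slide": [-8.83, -11.78, 0.85], "twist": [0, 0, 2.635], "grip": 1},
    {"slide": [-8.83, -11.78, 0.85], "twist": [0, 0, 2.635], "grip": 1},
    {"slide": [-8.83, -11.78, 0.85], "twist": [0, 0, 2.635], "grip": 1},
    {"slide": [-8.83, -11.78, 0.85], "twist": [0, 0, 2.635], "grip": 1}
  ]
}}

```text
time_s: 1.1
ee_pos: [331.5, 48.5, 202.6]
orientation: [[0.247, 0.969, 0.001], [0.969, -0.247, 0.0], [0.0, 0.001, -1.0]]
ft_force: [1.2, 1.0, 0.5]
grip_width: 1.004
gripper_force: 0.0
```

```bash
cat > plan.py <<'E'
import sys
from h import *
from scipy.spatial.transform import Rotation as Ro
# plan.py x y z yaw(deg of tool x, tool down): tool slide units and twist
x,y,z,yaw=map(float,sys.argv[1:5]);s=robot.get_state();R=np.array(s["orientation"])
c,n=np.cos(np.radians(yaw)),np.sin(np.radians(yaw))
G=np.array([[c,n,0],[n,-c,0],[0,0,-1.]])
print("t",s["time_s"],"ee",s["ee_pos"],"j",s["joint_pos"])
print("slide",R.T@(np.array([x,y,z])-s["ee_pos"])/60,"twist",Ro.from_matrix(R.T@G).as_rotvec())
E
python3 plan.py 455 -313 180 11
```

```text
t 1.1 ee [331.518  48.513 202.556] j [  0.343  -1.022 125.007   0.006  55.966  14.669]
slide [-5.329  3.485  0.377] twist [ 0.001 -0.001  1.129]
```

Emit:
{"name": "move_arm", "arguments": {
  "moves": [
    {"slide": [-5.33, 3.48, 0.37], "twist": [0, 0, 1.13], "grip": 1},
    {"slide": [-5.33, 3.48, 0.37], "twist": [0, 0, 1.13], "grip": 1},
    {"slide": [-5.33, 3.48, 0.37], "twist": [0, 0, 1.13], "grip": 1},
    {"slide": [-5.33, 3.48, 0.37], "twist": [0, 0, 1.13], "grip": 1},
    {"slide": [-5.33, 3.48, 0.37], "twist": [0, 0, 1.13], "grip": 1},
    {"slide": [-5.33, 3.48, 0.37], "twist": [0, 0, 1.13], "grip": 1},
    {"slide": [-5.33, 3.48, 0.37], "twist": [0, 0, 1.13], "grip": 1},
    {"slide": [-5.33, 3.48, 0.37], "twist": [0, 0, 1.13], "grip": 1}
  ]
}}

```text
time_s: 2.1
ee_pos: [456.2, -310.0, 179.7]
orientation: [[0.981, 0.196, -0.001], [0.196, -0.981, 0.001], [-0.001, -0.001, -1.0]]
ft_force: [-0.0, 0.9, -0.3]
grip_width: 1.002
gripper_force: 0.0
```

```bash
python3 - <<'E'
from h import *
m=robot.camera_model("wrist");cv2.imwrite("pics/w1.png",robot.read_camera("wrist")[:,:,::-1])
np.save("w1.npy",m,allow_pickle=True);print(m["position"]);print(m["orientation"])
E
python3 plan.py 455 -313 9 11
```

```text
[ 528.509 -295.535  322.474]
[[ 0.196  0.939  0.282]
 [-0.981  0.188  0.055]
 [-0.001 -0.287  0.958]]
t 2.15 ee [ 456.187 -309.311  179.963] j [-38.982  23.614  97.379   0.01   59.08   39.655]
slide [-0.029  0.06   2.849] twist [-0.001  0.001  0.006]
```

View pics/w1.png

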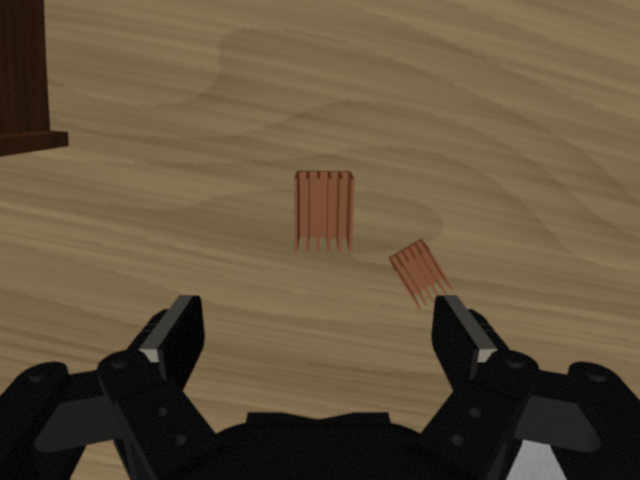

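The wrist view shows the sink upright with its fins along the tool's x. The fin-top corners are at about (295,171), (353,171), (352,250) and (295,250).

Run:
```python
from h import *
m=np.load("w1.npy",allow_pickle=True).item()
for z in(40,):
    P=onz(m,[(295,172),(353,172),(352,250),(295,250)],z);e=np.roll(P,-1,0)-P
    print(z,P,P.mean(0),np.linalg.norm(e,axis=1),np.degrees(np.arctan2(e[:,1],e[:,0])))
```

```text
40 [[ 484.371 -287.462   40.   ]
 [ 492.571 -328.432   40.   ]
 [ 434.277 -340.832   40.   ]
 [ 425.751 -298.182   40.   ]] [ 459.242 -313.727   40.   ] [41.783 59.598 43.494 59.592] [ -78.682 -167.992  101.305   10.364]
```

Emit:
{"name": "move_arm", "arguments": {
  "moves": [
    {"slide": [0, 0.07, 0.8], "twist": [0, 0, 0], "grip": 1},
    {"slide": [0, 0.07, 1.6], "twist": [0, 0, 0], "grip": 1},
    {"slide": [0, 0.07, 2.3], "twist": [0, 0, 0], "grip": 1},
    {"slide": [0, 0.07, 2.82], "twist": [0, 0, 0], "grip": 1},
    {"slide": [0, 0.07, 2.82], "twist": [0, 0, 0], "grip": 1},
    {"slide": [0, 0.07, 2.82], "twist": [0, 0, 0], "grip": 0},
    {"slide": [0, 0.07, 2.82], "twist": [0, 0, 0], "grip": -0.5},
    {"slide": [0, 0.07, 2.82], "twist": [0, 0, 0], "grip": -0.5}
  ],
  "newtons": 35
}}

```text
time_s: 3.15
ee_pos: [458.1, -314.8, 12.6]
orientation: [[0.981, 0.196, 0.002], [0.196, -0.981, -0.001], [0.001, 0.002, -1.0]]
ft_force: [-1.0, 1.8, 8.8]
grip_width: 0.502
gripper_force: 36.4
```

Emit:
{"name": "move_arm", "arguments": {
  "moves": [
    {"slide": [0, 0, 0], "twist": [0, 0, 0], "grip": -0.5},
    {"slide": [0, 0, 0], "twist": [0, 0, 0], "grip": -0.5},
    {"slide": [0, 0, 0], "twist": [0, 0, 0], "grip": -0.5}
  ]
}}

```text
time_s: 3.52
ee_pos: [458.1, -314.8, 12.6]
orientation: [[0.981, 0.196, 0.002], [0.196, -0.981, -0.001], [0.001, 0.001, -1.0]]
ft_force: [-0.2, 2.0, 7.6]
grip_width: 0.513
gripper_force: 36.4
```

Emit:
{"name": "move_arm", "arguments": {
  "moves": [
    {"slide": [0, 0, -0.3], "twist": [0, 0, 0], "grip": -0.5},
    {"slide": [0, 0, -1.1], "twist": [0, 0, 0], "grip": -0.5},
    {"slide": [0, 0, -2.0], "twist": [0, 0, 0], "grip": -0.5},
    {"slide": [0, 0, -2.6], "twist": [0, 0, 0], "grip": -0.5},
    {"slide": [0, 0, -2.6], "twist": [0, 0, 0], "grip": -0.5}
  ]
}}

```text
time_s: 4.15
ee_pos: [458.4, -315.2, 170.6]
orientation: [[0.981, 0.196, 0.005], [0.196, -0.981, -0.004], [0.004, 0.005, -1.0]]
ft_force: [0.1, -0.2, -3.9]
grip_width: 0.508
gripper_force: 37.4
```

```bash
python3 plan.py 527 24 168 5.2
```

```text
t 4.15 ee [ 458.358 -315.178  170.628] j [-39.308  24.599  97.358  -0.002  57.704  39.417]
slide [ 2.227 -5.32   0.028] twist [ 0.004 -0.004  0.106]
```

Emit:
{"name": "move_arm", "arguments": {
  "moves": [
    {"slide": [0.2, -0.4, 0], "twist": [0, 0, 0.01], "grip": -0.5},
    {"slide": [0.5, -1.2, 0], "twist": [0, 0, 0.03], "grip": -0.5},
    {"slide": [0.9, -2.1, 0], "twist": [0, 0, 0.05], "grip": -0.5},
    {"slide": [1.25, -3.0, 0], "twist": [0, 0, 0.07], "grip": -0.5},
    {"slide": [1.65, -3.9, 0], "twist": [0, 0, 0.09], "grip": -0.5},
    {"slide": [1.98, -4.7, 0], "twist": [0, 0, 0.1], "grip": -0.5},
    {"slide": [2.15, -5.15, 0], "twist": [0, 0, 0.106], "grip": -0.5},
    {"slide": [2.23, -5.32, 0.03], "twist": [0.004, -0.004, 0.106], "grip": -0.5}
  ]
}}

```text
time_s: 5.15
ee_pos: [525.6, 26.2, 164.3]
orientation: [[0.996, 0.093, -0.007], [0.093, -0.996, 0.004], [-0.006, -0.004, -1.0]]
ft_force: [-0.5, -0.1, -3.0]
grip_width: 0.504
gripper_force: 37.3
```

```bash
python3 - <<'E'
from h import *
m=robot.camera_model("wrist");cv2.imwrite("pics/w2.png",robot.read_camera("wrist")[:,:,::-1])
np.save("w2.npy",m,allow_pickle=True)
E
python3 plan.py 527 24 34 5.2
```

```text
t 5.2 ee [525.873  26.323 164.205] j [ -2.309  22.549 101.635   0.258  56.201  82.264]
slide [0.029 0.05  2.17 ] twist [-0.005  0.006  0.001]
```

View pics/w2.png

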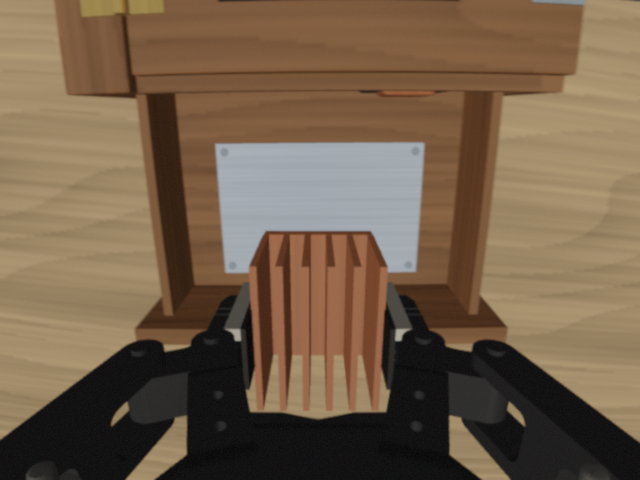

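The sink is held straight. All four plate corners are visible at (216,143), (425,142), (417,272) and (225,273).

Run:
```python
from h import *
m=np.load("w2.npy",allow_pickle=True).item()
P=onz(m,[(216,143),(425,142),(417,272),(225,273)],21);e=np.roll(P,-1,0)-P
print(P,P.mean(0),np.linalg.norm(e,axis=1),np.degrees(np.arctan2(e[:,1],e[:,0])))
```

```text
[[570.38  104.5    21.   ]
 [584.992 -44.838  21.   ]
 [484.811 -55.619  21.   ]
 [469.732  95.487  21.   ]] [527.479  24.883  21.   ] [150.051 100.76  151.857 101.051] [ -84.412 -173.858   95.699    5.117]
```

Emit:
{"name": "move_arm", "arguments": {
  "moves": [
    {"slide": [0.03, 0.04, 0.5], "twist": [-0.005, 0.006, 0], "grip": -0.5},
    {"slide": [0.03, 0.04, 1.1], "twist": [-0.005, 0.006, 0], "grip": -0.5},
    {"slide": [0.03, 0.04, 1.6], "twist": [-0.005, 0.006, 0], "grip": -0.5},
    {"slide": [0.03, 0.04, 1.9], "twist": [-0.005, 0.006, 0], "grip": -0.5},
    {"slide": [0.03, 0.04, 2.05], "twist": [-0.005, 0.006, 0], "grip": -0.5},
    {"slide": [0.03, 0.04, 2.12], "twist": [-0.005, 0.006, 0], "grip": -0.5},
    {"slide": [0.03, 0.04, 2.12], "twist": [-0.005, 0.006, 0], "grip": -0.5}
  ]
}}

```text
time_s: 6.08
ee_pos: [528.0, 22.9, 38.5]
orientation: [[0.996, 0.091, 0.003], [0.091, -0.996, -0.001], [0.002, 0.001, -1.0]]
ft_force: [0.4, -0.3, -2.8]
grip_width: 0.507
gripper_force: 37.2
```

Emit:
{"name": "move_arm", "arguments": {
  "moves": [
    {"slide": [0, 0, 0.03], "grip": -0.5},
    {"slide": [0, 0, 0.05], "grip": -0.5},
    {"slide": [0, 0, 0.07], "grip": -0.5},
    {"slide": [0, 0, 0.07], "grip": -0.5}
  ]
}}

```text
$.moves[0]: bad value
```

Emit:
{"name": "move_arm", "arguments": {
  "moves": [
    {"slide": [0, 0, 0.03], "twist": [0, 0, 0], "grip": -0.5},
    {"slide": [0, 0, 0.05], "twist": [0, 0, 0], "grip": -0.5},
    {"slide": [0, 0, 0.07], "twist": [0, 0, 0], "grip": -0.5},
    {"slide": [0, 0, 0.07], "twist": [0, 0, 0], "grip": -0.5}
  ]
}}

```text
time_s: 6.58
ee_pos: [527.7, 23.0, 33.8]
orientation: [[0.996, 0.091, 0.002], [0.091, -0.996, -0.001], [0.002, 0.001, -1.0]]
ft_force: [0.7, -0.5, -3.0]
grip_width: 0.507
gripper_force: 37.2
```

Emit:
{"name": "move_arm", "arguments": {
  "moves": [
    {"slide": [0, 0, 0.02], "twist": [0, 0, 0], "grip": -0.5},
    {"slide": [0, 0, 0.03], "twist": [0, 0, 0], "grip": -0.5},
    {"slide": [0, 0, 0.03], "twist": [0, 0, 0], "grip": -0.5}
  ]
}}

```text
time_s: 6.95
ee_pos: [529.1, 23.1, 33.6]
orientation: [[0.996, 0.091, 0.005], [0.091, -0.996, -0.001], [0.005, 0.001, -1.0]]
ft_force: [-1.2, 1.7, 13.9]
grip_width: 0.505
gripper_force: 39.3
```

Emit:
{"name": "move_arm", "arguments": {
  "moves": [
    {"slide": [0, 0, -0.02], "twist": [0, 0, 0], "grip": -0.3},
    {"slide": [0, 0, -0.02], "twist": [0, 0, 0], "grip": 0.2},
    {"slide": [0, 0, -0.02], "twist": [0, 0, 0], "grip": 0.4},
    {"slide": [0, 0, -0.02], "twist": [0, 0, 0], "grip": 0.4},
    {"slide": [0, 0, -0.4], "twist": [0, 0, 0], "grip": 0.4},
    {"slide": [0, 0, -1.2], "twist": [0, 0, 0], "grip": 0.4},
    {"slide": [0, 0, -2.0], "twist": [0, 0, 0], "grip": 0.4},
    {"slide": [0, 0, -2.0], "twist": [0, 0, 0], "grip": 0.4}
  ]
}}

```text
time_s: 7.95
ee_pos: [529.2, 23.0, 155.3]
orientation: [[0.996, 0.091, 0.008], [0.091, -0.996, -0.001], [0.008, 0.002, -1.0]]
ft_force: [0.1, 0.4, -0.6]
grip_width: 0.701
gripper_force: 0.0
```

```bash
python3 - <<'E'
from h import *
m=robot.camera_model("wrist");cv2.imwrite("pics/w3.png",robot.read_camera("wrist")[:,:,::-1])
np.save("w3.npy",m,allow_pickle=True)
E
python3 plan.py 418 14.5 155 5.2;python3 plan.py 418 14.5 60 5.2
```

```text
t 8.0 ee [528.07   23.083 153.171] j [ -2.516  23.344 102.272  -0.069  54.113  82.321]
slide [-1.84  -0.024 -0.039] twist [ 0.002 -0.005  0.   ]
t 8.0 ee [528.07   23.083 153.171] j [ -2.516  23.344 102.272  -0.069  54.113  82.321]
slide [-1.847 -0.026  1.544] twist [ 0.002 -0.005  0.   ]
```

View pics/w3.png

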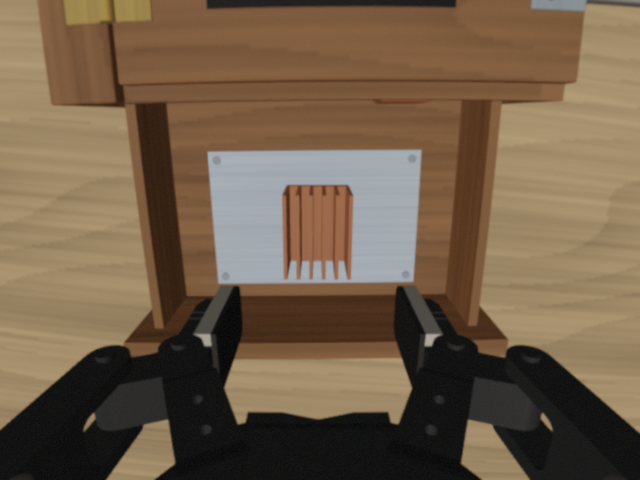

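The sink stands upright and roughly centred on the plate, with its base rear edge at row 185. The fingers are clear. Next I'll move in front of the panel and close the gripper.

Emit:
{"name": "move_arm", "arguments": {
  "moves": [
    {"slide": [-0.8, 0, 0], "twist": [0, -0.005, 0], "grip": -1},
    {"slide": [-1.6, -0.02, 0], "twist": [0, -0.005, 0], "grip": -1},
    {"slide": [-1.85, -0.02, 0], "twist": [0, -0.005, 0], "grip": -1},
    {"slide": [-1.85, -0.02, 0.2], "twist": [0, -0.005, 0], "grip": -1},
    {"slide": [-1.85, -0.02, 0.9], "twist": [0, -0.005, 0], "grip": -1},
    {"slide": [-1.85, -0.02, 1.53], "twist": [0, -0.005, 0], "grip": -1},
    {"slide": [-1.85, -0.02, 1.53], "twist": [0, -0.005, 0], "grip": -1},
    {"slide": [-1.75, -0.02, 1.53], "twist": [0, -0.005, 0], "grip": -1}
  ]
}}

```text
time_s: 9.0
ee_pos: [423.9, 14.7, 60.5]
orientation: [[0.996, 0.091, -0.003], [0.091, -0.996, -0.002], [-0.003, 0.001, -1.0]]
ft_force: [0.7, 0.3, -0.5]
grip_width: 0.0
gripper_force: 0.0
```

Emit:
{"name": "move_arm", "arguments": {
  "moves": [
    {"slide": [0.12, 0, 0], "twist": [0, 0, 0], "grip": -1},
    {"slide": [0.22, 0, 0], "twist": [0, 0, 0], "grip": -1},
    {"slide": [0.3, 0, 0], "twist": [0, 0, 0], "grip": -1},
    {"slide": [0.4, 0, 0], "twist": [0, 0, 0], "grip": -1},
    {"slide": [0.52, 0, 0], "twist": [0, 0, 0], "grip": -1},
    {"slide": [0.66, 0, 0], "twist": [0, 0, 0], "grip": -1},
    {"slide": [0.8, 0, 0], "twist": [0, 0, 0], "grip": -1},
    {"slide": [0.95, 0, 0], "twist": [0, 0, 0], "grip": -1}
  ]
}}

```text
time_s: 10.0
ee_pos: [480.3, 20.0, 59.8]
orientation: [[0.996, 0.091, -0.003], [0.091, -0.996, -0.001], [-0.003, 0.001, -1.0]]
ft_force: [-1.3, 0.7, 0.6]
grip_width: 0.002
gripper_force: 0.9
```

Emit:
{"name": "move_arm", "arguments": {
  "moves": [
    {"slide": [0.15, 0, 0], "twist": [0, 0, 0], "grip": -1},
    {"slide": [0.3, 0, 0], "twist": [0, 0, 0], "grip": -1},
    {"slide": [0.45, 0, 0], "twist": [0, 0, 0], "grip": -1},
    {"slide": [0.6, 0, 0], "twist": [0, 0, 0], "grip": -1},
    {"slide": [0.75, 0, 0], "twist": [0, 0, 0], "grip": -1},
    {"slide": [0.9, 0, 0], "twist": [0, 0, 0], "grip": -1},
    {"slide": [1.03, 0, 0], "twist": [0, 0, 0], "grip": -1},
    {"slide": [1.15, 0, 0], "twist": [0, 0, 0], "grip": -1}
  ]
}}

```text
time_s: 11.0
ee_pos: [548.9, 26.2, 59.7]
orientation: [[0.996, 0.091, -0.003], [0.091, -0.996, -0.002], [-0.003, 0.001, -1.0]]
ft_force: [-2.7, 1.1, 1.4]
grip_width: 0.003
gripper_force: 0.9
```

Emit:
{"name": "move_arm", "arguments": {
  "moves": [
    {"slide": [0.1, 0, 0], "twist": [0, 0, 0], "grip": -1},
    {"slide": [0.2, 0, 0], "twist": [0, 0, 0], "grip": -1},
    {"slide": [0.28, 0, 0], "twist": [0, 0, 0], "grip": -1},
    {"slide": [0.35, 0, 0], "twist": [0, 0, 0], "grip": -1},
    {"slide": [0.42, 0, 0], "twist": [0, 0, 0], "grip": -1},
    {"slide": [0.48, 0, 0], "twist": [0, 0, 0], "grip": -1},
    {"slide": [0.53, 0, 0], "twist": [0, 0, 0], "grip": -1}
  ]
}}

```text
time_s: 11.88
ee_pos: [580.3, 29.0, 59.6]
orientation: [[0.996, 0.091, -0.003], [0.091, -0.996, -0.002], [-0.003, 0.001, -1.0]]
ft_force: [-1.8, 0.6, 0.8]
grip_width: 0.001
gripper_force: 0.8
```

Emit:
{"name": "move_arm", "arguments": {
  "moves": [
    {"slide": [0.03, 0, 0], "twist": [0, 0, 0], "grip": -1},
    {"slide": [0.06, 0, 0], "twist": [0, 0, 0], "grip": -1},
    {"slide": [0.09, 0, 0], "twist": [0, 0, 0], "grip": -1},
    {"slide": [0.12, 0, 0], "twist": [0, 0, 0], "grip": -1},
    {"slide": [0.12, 0, 0], "twist": [0, 0, 0], "grip": -1}
  ]
}}

```text
time_s: 12.5
ee_pos: [585.8, 29.6, 59.5]
orientation: [[0.996, 0.091, -0.007], [0.091, -0.996, -0.002], [-0.007, 0.001, -1.0]]
ft_force: [-10.8, -0.7, 7.7]
grip_width: 0.003
gripper_force: 5.3
```

Emit:
{"name": "move_arm", "arguments": {
  "moves": [
    {"slide": [0.02, 0, 0], "twist": [0, 0, 0], "grip": -1},
    {"slide": [0.03, 0, 0], "twist": [0, 0, 0], "grip": -1},
    {"slide": [0.03, 0, 0], "twist": [0, 0, 0], "grip": -1},
    {"slide": [0.03, 0, 0], "twist": [0, 0, 0], "grip": -1}
  ]
}}

```text
time_s: 13.0
ee_pos: [585.8, 29.6, 59.4]
orientation: [[0.996, 0.091, -0.011], [0.091, -0.996, -0.002], [-0.011, 0.001, -1.0]]
ft_force: [-21.2, -1.5, 15.4]
grip_width: -0.003
gripper_force: 10.7
```

Run:
```python
from h import *
from scipy.optimize import least_squares
# index angle: pivot in cab frame fixed, length 124
cab=np.array([726,45,0.]);a=np.radians(5.2);X=np.array([np.cos(a),np.sin(a),0]);Y=np.array([-np.sin(a),np.cos(a),0])
T=np.array([172,69])/2.7+[215,105];S=np.array([221,185])/3.8+[205,210]
T0=np.array([80,124])/2.7+[215,105];S0=np.array([318,384])/3.8+[205,210]
rays=[(ray(c,[p]),k) for c,p,k in(("top",T,1),("scene",S,1),("top",T0,0),("scene",S0,0))]
def f(v,use=(0,1,2,3)):
    th,x,y=v;piv=cab+X*x+Y*y+[0,0,110];tip=piv+124*(-np.cos(th)*Y+[0,0,np.sin(th)])
    r=[]
    for i in use:
        (c,d),k=rays[i];w=(tip if k else piv)-c;r+=list(w-d[0]*(w@d[0]))
    return r
for use in((0,1,2,3),(0,2),(1,3)):
    s=least_squares(f,[.8,57,91],args=(use,));print(use,s.x,np.sqrt(s.cost))
# goal poses
for th in(0,.3,.6,.85,.89,.9):
    p=cab+X*-62+Y*(91-244*np.cos(th)-5*np.sin(th))+[0,0,110+244*np.sin(th)-5*np.cos(th)];print(th,p)
cv2.imwrite("pics/s2.png",cv2.resize(robot.read_camera("scene")[200:380,190:430,::-1],None,fx=3.3,fy=3.3,interpolation=cv2.INTER_CUBIC))
```

```text
(0, 1, 2, 3) [ 0.9   57.181 91.359] 3.6398366522344117
(0, 2) [ 0.902 58.808 89.455] 0.5553286949961678
(1, 3) [ 0.902 56.119 93.646] 1.146821146882069
0 [ 678.122 -112.99   105.   ]
0.3 [ 677.268 -103.608  177.33 ]
0.6 [674.515 -73.358 243.646]
0.85 [670.943 -34.108 290.013]
0.89 [670.279 -26.808 296.458]
0.9 [670.109 -24.943 298.024]
```

View pics/s2.png

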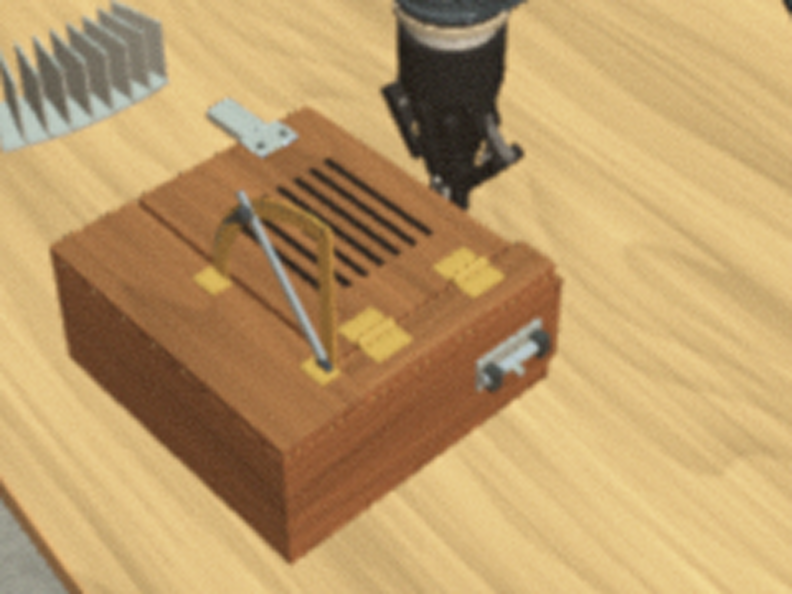

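The view shows the drawer panel flush with the cabinet, and the arm stalled at the stop with force rising, so the drawer is shut. The index fit gives 0.90 rad from each camera on its own. Next is the tongue.

Emit:
{"name": "move_arm", "arguments": {
  "moves": [
    {"slide": [-0.15, 0, 0], "twist": [0, 0.008, 0], "grip": -1},
    {"slide": [-0.5, 0, -0.2], "twist": [0, 0.008, 0], "grip": -1},
    {"slide": [-0.6, 0, -1.0], "twist": [0, 0.008, -0.1], "grip": 0},
    {"slide": [-0.6, 0, -1.9], "twist": [0, 0.008, -0.25], "grip": 0},
    {"slide": [-0.5, 0.4, -2.4], "twist": [0, 0.008, -0.4], "grip": 0},
    {"slide": [-0.2, 1.1, -2.4], "twist": [0, 0.008, -0.58], "grip": 0},
    {"slide": [0.3, 1.8, -2.4], "twist": [0, 0.008, -0.76], "grip": 0},
    {"slide": [0.8, 2.4, -2.4], "twist": [0, 0.008, -0.94], "grip": 0}
  ]
}}

```text
time_s: 14.05
ee_pos: [651.5, -110.7, 203.9]
orientation: [[0.509, 0.86, 0.005], [0.86, -0.509, 0.002], [0.004, 0.003, -1.0]]
ft_force: [-0.1, 0.6, 0.8]
grip_width: 0.498
gripper_force: 0.0
```

```bash
python3 plan.py 678 -113 200 95.2
```

```text
t 14.05 ee [ 651.49  -110.726  203.855] j [-13.757  33.032  78.492   0.203  68.225  16.797]
slide [0.192 0.399 0.066] twist [ 0.005 -0.003 -0.625]
```

Emit:
{"name": "move_arm", "arguments": {
  "moves": [
    {"slide": [0.1, 0.2, 0.0], "twist": [0, 0, -0.16], "grip": 0.1},
    {"slide": [0.19, 0.4, 0.0], "twist": [0, 0, -0.32], "grip": 0.1},
    {"slide": [0.19, 0.4, 0.0], "twist": [0, 0, -0.48], "grip": 0.1},
    {"slide": [0.19, 0.4, 0.0], "twist": [0, 0, -0.625], "grip": 0.1},
    {"slide": [0.19, 0.4, 0.0], "twist": [0, 0, -0.625], "grip": 0.1},
    {"slide": [0.19, 0.4, 0.0], "twist": [0, 0, -0.625], "grip": 0.1}
  ]
}}

```text
time_s: 14.8
ee_pos: [676.9, -111.6, 203.7]
orientation: [[-0.082, 0.997, 0.004], [0.997, 0.082, 0.002], [0.002, 0.004, -1.0]]
ft_force: [-0.1, 0.2, -0.6]
grip_width: 0.549
gripper_force: 0.0
```

```bash
python3 - <<'E'
from h import *
m=robot.camera_model("wrist");cv2.imwrite("pics/w4.png",robot.read_camera("wrist")[:,:,::-1])
np.save("w4.npy",m,allow_pickle=True)
E
python3 plan.py 678 -113 86 95.2
```

```text
t 14.85 ee [ 676.869 -111.648  203.675] j [-13.326  35.778  73.86    0.201  70.184 -18.111]
slide [-0.028  0.009  1.961] twist [ 0.004 -0.002 -0.008]
```

View pics/w4.png

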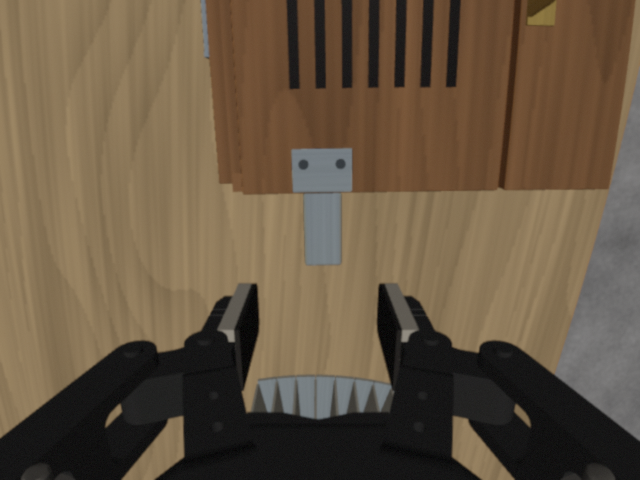

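The tongue is seen at (304–342, 193–265), nearly centred between the fingers.

Run:
```python
from h import *
m=np.load("w4.npy",allow_pickle=True).item()
P=onz(m,[(304,193),(340,193),(342,265),(306,265)],110);print(P,P.mean(0))
```

```text
[[ 667.558  -86.657  110.   ]
 [ 689.516  -84.878  110.   ]
 [ 695.409 -131.794  110.   ]
 [ 672.222 -133.649  110.   ]] [ 681.176 -109.244  110.   ]
```

Emit:
{"name": "move_arm", "arguments": {
  "moves": [
    {"slide": [-0.02, 0.05, 0.5], "twist": [0.004, -0.002, -0.008], "grip": 0.1},
    {"slide": [-0.02, 0.05, 1.1], "twist": [0.004, -0.002, -0.008], "grip": 0.1},
    {"slide": [-0.02, 0.05, 1.6], "twist": [0.004, -0.002, -0.008], "grip": 0.1},
    {"slide": [-0.02, 0.05, 1.93], "twist": [0.004, -0.002, -0.008], "grip": 0.1},
    {"slide": [-0.02, 0.05, 1.93], "twist": [0.004, -0.002, -0.008], "grip": 0.1},
    {"slide": [-0.02, 0.05, 1.93], "twist": [0.004, -0.002, -0.008], "grip": -0.8},
    {"slide": [-0.02, 0.05, 1.93], "twist": [0.004, -0.002, -0.008], "grip": -0.8},
    {"slide": [-0.02, 0.05, 1.93], "twist": [0.004, -0.002, -0.008], "grip": -0.8}
  ],
  "newtons": 30
}}

```text
time_s: 15.85
ee_pos: [680.6, -112.5, 89.5]
orientation: [[-0.093, 0.996, 0.001], [0.996, 0.093, -0.0], [-0.0, 0.001, -1.0]]
ft_force: [-4.6, -0.8, 6.2]
grip_width: 0.269
gripper_force: 32.5
```

Emit:
{"name": "move_arm", "arguments": {
  "moves": [
    {"slide": [0, 0, 0], "twist": [0, 0, 0], "grip": -0.8},
    {"slide": [0, 0, 0], "twist": [0, 0, 0], "grip": -0.8}
  ]
}}

```text
time_s: 16.1
ee_pos: [680.5, -112.4, 89.4]
orientation: [[-0.093, 0.996, 0.001], [0.996, 0.093, -0.0], [-0.0, 0.001, -1.0]]
ft_force: [-5.0, -0.2, 6.7]
grip_width: 0.271
gripper_force: 32.5
```

Run:
```python
from h import *
# arc offsets in tool axes (tool x ~ cab y, tool y ~ cab x, z down), units
for th in np.arange(.1,.91,.1):
    y0,z0=-244,-5
    y=-244*np.cos(th)-5*np.sin(th);z=244*np.sin(th)-5*np.cos(th)
    print(round(th,2),np.array([(y-y0),-(z-z0)])/60)
s=robot.get_state();print(s["ee_pos"],s["grip_width"],s["ft_force"]);print(s["orientation"])
```

```text
0.1 [ 0.012 -0.406]
0.2 [ 0.065 -0.81 ]
0.3 [ 0.157 -1.206]
0.4 [ 0.289 -1.59 ]
0.5 [ 0.458 -1.96 ]
0.6 [ 0.663 -2.311]
0.7 [ 0.903 -2.639]
0.8 [ 1.174 -2.943]
0.9 [ 1.474 -3.217]
[ 680.531 -112.413   89.437] 0.2709059908889688 [-5.043 -0.158  6.708]
[[-0.093  0.996  0.001]
 [ 0.996  0.093 -0.   ]
 [-0.     0.001 -1.   ]]
```

Emit:
{"name": "move_arm", "arguments": {
  "moves": [
    {"slide": [0, 0, -0.2], "twist": [0, 0, 0], "grip": -0.8},
    {"slide": [0.012, 0, -0.406], "twist": [0, 0, 0], "grip": -0.8},
    {"slide": [0.035, 0, -0.61], "twist": [0, 0, 0], "grip": -0.8},
    {"slide": [0.065, 0, -0.81], "twist": [0, 0, 0], "grip": -0.8},
    {"slide": [0.105, 0, -1.01], "twist": [0, 0, 0], "grip": -0.8},
    {"slide": [0.157, 0, -1.206], "twist": [0, 0, 0], "grip": -0.8},
    {"slide": [0.22, 0, -1.4], "twist": [0, 0, 0], "grip": -0.8},
    {"slide": [0.289, 0, -1.59], "twist": [0, 0, 0], "grip": -0.8}
  ]
}}

```text
time_s: 17.1
ee_pos: [678.6, -94.5, 183.9]
orientation: [[-0.093, 0.996, -0.001], [0.996, 0.093, 0.0], [0.001, -0.001, -1.0]]
ft_force: [1.3, 3.6, -5.5]
grip_width: 0.276
gripper_force: 31.6
```

Emit:
{"name": "move_arm", "arguments": {
  "moves": [
    {"slide": [0.08, 0, -0.187], "twist": [0, 0, 0], "grip": -0.8},
    {"slide": [0.169, 0, -0.37], "twist": [0, 0, 0], "grip": -0.8},
    {"slide": [0.268, 0, -0.548], "twist": [0, 0, 0], "grip": -0.8},
    {"slide": [0.374, 0, -0.721], "twist": [0, 0, 0], "grip": -0.8},
    {"slide": [0.49, 0, -0.888], "twist": [0, 0, 0], "grip": -0.8},
    {"slide": [0.614, 0, -1.049], "twist": [0, 0, 0], "grip": -0.8},
    {"slide": [0.746, 0, -1.203], "twist": [0, 0, 0], "grip": -0.8},
    {"slide": [0.885, 0, -1.353], "twist": [0, 0, 0], "grip": -0.8}
  ]
}}

```text
time_s: 18.1
ee_pos: [673.5, -41.7, 264.9]
orientation: [[-0.093, 0.996, -0.001], [0.996, 0.093, 0.0], [0.0, -0.001, -1.0]]
ft_force: [-3.6, 1.0, -5.7]
grip_width: 0.273
gripper_force: 32.8
```

Emit:
{"name": "move_arm", "arguments": {
  "moves": [
    {"slide": [0.147, 0, -0.139], "twist": [0, 0, 0], "grip": -0.8},
    {"slide": [0.3, 0, -0.274], "twist": [0, 0, 0], "grip": -0.8},
    {"slide": [0.3, 0, -0.274], "twist": [0, 0, 0], "grip": -0.8},
    {"slide": [0.3, 0, -0.274], "twist": [0, 0, 0], "grip": -0.8}
  ]
}}

```text
time_s: 18.6
ee_pos: [671.7, -23.7, 281.2]
orientation: [[-0.093, 0.996, -0.002], [0.996, 0.093, 0.0], [0.001, -0.002, -1.0]]
ft_force: [-6.4, 1.1, -4.1]
grip_width: 0.275
gripper_force: 33.5
```

Run:
```python
from h import *
s=robot.get_state();print(s["time_s"],s["ee_pos"],s["ft_force"],s["grip_width"])
for n in("scene","top"): cv2.imwrite(f"pics/{n}9.png",robot.read_camera(n)[:,:,::-1])
a=cv2.imread("pics/scene9.png")[180:330,200:370];b=cv2.imread("pics/top9.png")[90:250,210:390]
a=cv2.resize(a,None,fx=2.35,fy=2.35,interpolation=cv2.INTER_CUBIC);b=cv2.resize(b,None,fx=2.2,fy=2.2,interpolation=cv2.INTER_CUBIC)
o=np.zeros((360,800,3),np.uint8);o[:a.shape[0],:a.shape[1]]=a;o[:b.shape[0],402:402+b.shape[1]]=b[:,:398];cv2.imwrite("pics/f.png",o)
```

```text
18.6 [671.671 -23.716 281.177] [-6.36   1.087 -4.054] 0.2745758170934853
```

View pics/f.png

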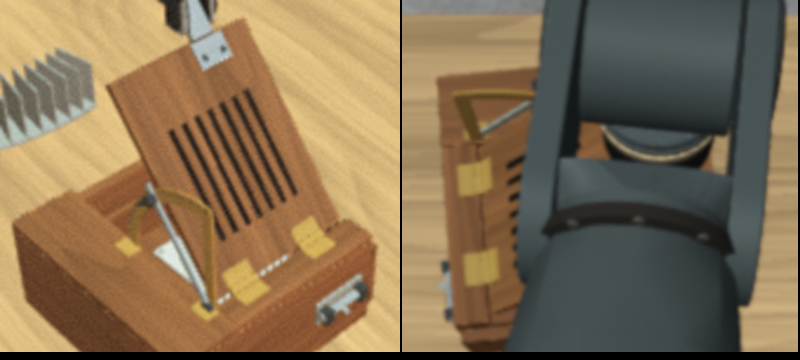

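The flap is held up, with its edge from (108,87) to about (215,297), and looks parallel to the index arm. I'll check the angle numerically from the flap's free corners.

Run:
```python
from h import *
from scipy.optimize import least_squares
a=np.radians(5.2);X=np.array([np.cos(a),np.sin(a),0]);Y=np.array([-np.sin(a),np.cos(a),0]);cab=np.array([726,45,0.])
px=np.array([(108,87),(243,20)])/2.35+[200,180]
c,d=ray("scene",px)
for hy in(91,93.6):
    def f(v):
        th,x=v;r=[]
        for xx,dd in((x,d[0]),(x-158,d[1])):
            w=cab+X*xx+Y*(hy-216*np.cos(th))+[0,0,110+216*np.sin(th)]-c;r+=list(w-dd*(w@dd))
        return r
    s=least_squares(f,[.9,40]);print(s.x,np.sqrt(s.cost))
s=robot.get_state();h=s["ee_pos"]+np.array([0,0,18.7])-cab
for hy in(91,93.6):
    y,z=h@Y-hy,h[2]-110;print(np.arctan2(z,-y)+np.arctan2(5,244),np.hypot(y,z))
```

```text
[ 1.001 62.535] 2.4693400485845642
[ 0.805 39.292] 1.4106264987355697
0.907832538466422 244.8045627619415
0.8996523119619161 246.4546410466058
```

Run:
```python
from h import *
a=np.radians(5.2);Y=np.array([-np.sin(a),np.cos(a),0])
img=cv2.GaussianBlur(cv2.imread("pics/scene9.png").astype(np.float32),(0,0),.7)
full=lambda p:np.array(p,float)/2.35+[200,180]
def theta(p,q):
    c,d=ray("scene",[p,q]);n=np.cross(d[0],d[1]);return np.arctan2(n@Y,n[2])  # -cos*nY+sin*nz=0
def refine(p,q,mode,t0,t1,w=4):
    p,q=full(p),full(q);u=(q-p)/np.linalg.norm(q-p);n=np.array([-u[1],u[0]]);pts=[]
    o=np.arange(-w,w+.01,.25)
    for t in np.linspace(t0,t1,40):
        s=p+(q-p)*t;xy=(s+o[:,None]*n).astype(np.float32)
        v=cv2.remap(img,xy[:,0:1],xy[:,1:2],cv2.INTER_LINEAR)[:,0]
        if mode=="edge": g=np.linalg.norm(np.gradient(v,axis=0),axis=1)
        else: g=v[:,0]   # blue: steel brighter than wood
        pts.append(s+o[np.argmax(g)]*n)
    pts=np.array(pts,np.float32)
    for _ in range(4):
        vx,vy,x0,y0=cv2.fitLine(pts,cv2.DIST_HUBER,0,.01,.01).ravel();r=np.abs((pts[:,0]-x0)*vy-(pts[:,1]-y0)*vx)
        k=r<max(.6,1.5*np.median(r));pts=pts[k]
    return np.array([x0,y0]),np.array([x0,y0])+40*np.array([vx,vy]),len(pts),r.std()
print("hand",theta(full((149,185)),full((207,302))),theta(full((108,87)),full((215,297))))
for m,p,q,t0,t1 in(("idx",(149,185),(207,302),.15,.9),("edge",(108,87),(215,297),.03,.4),("edge",(108,87),(215,297),.03,.6),("edge",(243,20),(338,222),.05,.9)):
    A,B,n,r=refine(p,q,m,t0,t1);print(m,n,r,theta(A,B))
```

```text
hand -2.264268523109854 -2.2903010362574663
idx 26 0.14502545 -2.315260732268568
edge 35 0.10289743 -2.2587442715275077
edge 32 0.11721174 -2.235413853008325
edge 40 0.18332614 -2.252501092428117
```

Run:
```python
from h import *
a=np.radians(5.2);Y=np.array([-np.sin(a),np.cos(a),0])
def th(cam,p,q):
    c,d=ray(cam,[p,q]);n=np.cross(d[0],d[1]);return np.arctan2(n@Y,n[2])%np.pi
for cam,f,p,q in(("scene","scene0",np.array([221,185])/3.8+[205,210],np.array([318,384])/3.8+[205,210]),("scene","scene9",np.array([221,185])/3.8+[205,210],np.array([318,384])/3.8+[205,210]),
                 ("top","top0",np.array([172,69])/2.7+[215,105],np.array([80,124])/2.7+[215,105])):
    b=cv2.imread(f"pics/{f}.png").astype(np.float32)
    v0=b[...,0]*1.5-b[...,2]   # steel is bluish: wood/brass negative
    u=(q-p)/np.linalg.norm(q-p);n=np.array([-u[1],u[0]]);o=np.arange(-4,4.01,.25);P=[]
    for t in np.linspace(.2,.92,40):
        xy=(p+(q-p)*t+o[:,None]*n).astype(np.float32);v=cv2.remap(v0,xy[:,:1],xy[:,1:],cv2.INTER_LINEAR)[:,0]
        w=np.clip(v-np.median(v)-.4*(v.max()-np.median(v)),0,None);P.append(p+(q-p)*t+(w@o/w.sum())*n)
    P=np.array(P,np.float32)
    for i in range(3):
        vx,vy,x,y=cv2.fitLine(P,cv2.DIST_HUBER,0,.01,.01).ravel();r=abs((P[:,0]-x)*vy-(P[:,1]-y)*vx);P=P[r<max(.4,2*np.median(r))]
    print(f,len(P),r.mean(),"fit",th(cam,(x,y),(x+40*vx,y+40*vy)),"hand",th(cam,p,q))
```

```text
scene0 40 0.057507597 fit 0.8741628247743107 hand 0.8923560424767047
scene9 24 0.09303544 fit 0.8304507149753815 hand 0.8923560424767047
top0 34 0.06507152 fit 0.9046524777277436 hand 0.890183426760345
```

Independent estimates put the index at about 0.87–0.905 rad and the flap at about 0.88–0.91 rad. That is well inside 0.08, so I'm handing in.

```bash
python3 -c "
from station import robot
s=robot.get_state();print(s['time_s'],s['gripper_force'],s['qvel'].round(3));print(robot.close_job())"
```

```text
18.7 33.5409951210022 [ 0.136  0.022  0.158  0.03  -0.036 -0.078]
the job is handed in; nothing more can be done
None
```

I handed the job in at 18.7 s, with no verdict returned: the heat sink is on the plate fins up, the drawer is shut, and the gripper is holding the flap at about 0.90 rad against an index arm measured at about 0.87–0.905 rad.

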